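# Load the scent refill into the hall diffuser and start it

## Task

Take the violet scent refill out of the turquoise dish and fit it on the empty white air freshener diffuser: lower it over the central shaft and, with only light pressure, turn it until the little drive pin finds one of its five windows and it drops fully home, flat on the hub. Let go of it, then press the green start button all the way in and let it spring back. Be gentle with the diffuser throughout, and leave the other things on the console where they are.

Things in the scene. Friction and masses are not known exactly. Their poses are not given: they have to be found in the camera images.
- refill_grip (a point): Violet scent refill, loose, about 120 g, upright in the dish; this point is on its centre line at mid-neck, the place to grip, 32 mm above its underside; z up. A square tubular neck, 30 x 30 mm, runs from 8 to 46 mm above the underside, flat sides square to this frame's x and y, over a round flange 84 mm across and 8 mm thick. A bore 16 mm wide runs right through.
- refill_base (a point): The same refill: centre of its underside, same axes; it lies on the seat when fitted. The flange has five through windows, 72 degrees apart, centred 36, 108, 180, 252 and 324 degrees round from the x axis; at 30 mm from the centre each is about 8 mm wide, narrowing inwards.
- seat (a point): Centre of the diffuser's seat: top of its grey hub, 92 mm across, 42 mm above the console; z up, x away from the start button. 30 mm from here stands the orange drive pin, 6 mm thick, 6 mm tall, at any angle round the shaft (this frame does not tell which); pin and hub do not turn under light handling. With the pin outside a window the refill rests 6 mm too high.
- shaft_tip (a point): Tip of the upright metal shaft at the centre of the hub: 14 mm thick, 40 mm tall above the seat, the last 6 mm tapered. Shaft, pin and hub are delicate: pressing or knocking the refill on them with more than 35 N damages them.
- diffuser: White round air freshener base, fixed, 124 mm across, 38 mm tall without the hub; origin under its centre, x away from its foot. The foot, 56 mm wide and 14 mm tall, reaches 124 mm from the centre along -x and carries the start button.
- start_top (a point): Top centre of the green start button, 24 mm across, 36 mm above the console, 97 mm from the shaft axis along the diffuser's -x; pressed straight down.
- start (a joint): Travel of the start button: 0 out, 0.005 m fully in; springs back; about 4 N fully in.
- dish: Turquoise glass dish, loose, 600 g, 148 mm across, 20 mm tall, floor 6 mm thick; origin under its centre.
- mabkhara: Wooden incense burner with hinged lid, 85 x 85 x 110 mm, a bystander; origin under its centre.
- key: Steel vehicle key with a black head, 82 mm long, lying flat; bystander; origin under its middle, blade along x.
- bookend: Marble bookend, L-shaped, 100 x 90 x 136 mm; bystander; origin under its centre.
- attar: Small amber perfume bottle with a brass cap, 40 mm across, 75 mm tall; bystander; origin under its centre.
- tealight: Turquoise glass tealight cup, 66 mm across, 50 mm tall; bystander; origin under its centre.
- remote: Black remote control, 150 x 42 x 16 mm, lying flat along its x; bystander; origin under its centre.
Things that resemble listed ones, but are neither listed nor needed, are in the scene too. Leave any red or yellow look-alike of the diffuser alone.

How it is judged:
On the way, in this order (a step that is already met when the one before it is completed fails the run):
1. the refill is fully home on the hub, over shaft and pin, and let go (horizontal distance between refill_base and seat below 0.003 m and z of refill_base in the frame of seat between -0.003 and 0.002 m and angle between refill_base's own z axis and vertical below 0.05 rad and contact force between the fingers and refill below 0.1 N), for 0.2 s.
2. the start button is pressed fully in with the refill in place (horizontal distance between refill_base and seat below 0.003 m and z of refill_base in the frame of seat between -0.003 and 0.002 m and angle between refill_base's own z axis and vertical below 0.05 rad and value of joint start above 0.004 m), for 0.05 s.
At the end, for the whole second after the job is handed in: The refill lies flat on the hub over shaft and pin (within 3 mm of centre, less than 2 mm above the seat, tilt under 0.05 rad), let go and at rest, and the start button has sprung back (under 1.5 mm) (all of step 1 and value of joint start below 0.0015 m and linear speed of refill below 0.02 m/s); the robot touches nothing.
It fails at once if the refill is pressed or knocked against the diffuser with more than 35 N (contact force between refill and diffuser above 35 N).
It fails at once if a bystander is moved by more than 30 mm or tipped (distance of any of mabkhara, key, bookend, attar, tealight, remote from where it was at the start of the episode above 0.03 m or angle between any of mabkhara, key, bookend, attar, tealight, remote's own z axis and vertical above 0.4 rad).
It fails at once if the dish is dragged more than 40 mm or tipped (distance of dish from where it was at the start of the episode above 0.04 m or angle between dish's own z axis and vertical above 0.3 rad).
It fails at once if the diffuser or its button is hit with more than 35 N by the robot (contact force between the fingers and diffuser above 35 N).
It also fails if it takes over 72 s, if anything falls off the work surface, if the arm or the gripper's body presses on something with over 40 N, if the wrist force passes 120 N, or if a joint passes its speed limit or range.

## Robot

A 7-joint arm with a two-finger parallel gripper is mounted at the origin on the work surface. World frame = base frame: x ahead of the robot, y to its left, z up, the work surface at z = 0. Lengths are in m, angles in rad, forces in N, time in s.
With the tool pointing down it reaches from about 0.35 to 0.9 m from the base axis. Payload 8.1 kg.
Tool frame: the origin (TCP) lies midway between the tips of the shut fingers; the grasp point (between the pads) lies arm.grip_point_offset behind it (arm.grip_point_offset is the distance from the TCP to the grasp point, in m); y points along the fingers, z is the direction in which the jaws open and shut, and the axes are right-handed (so a half turn about y gives the same grasp; the last joint's range is limited). The gripper opens to 92 mm and grips with 3 to 60 N. Pads are 19 mm wide; open, the fingers measure 130 mm over their backs; the gripper's body (75 mm by 190 mm) begins 47 mm behind the grasp point.
Start: joints at [-1.25, 0.434, 0.025, 1.573, -0.012, 1.134, -0.075], TCP at [0.257, 0.57, 0.227] pointing down, gripper open.
Joint ranges: [-2.62, 2.62], [-0.44, 2.09], [-1.27, 1.32], [0.08, 2.57], [-1.32, 4.46], [0.12, 2], [-2.74, 2.74]. Speed limits (rad/s): [2.22, 2.22, 3.01, 3.01, 3.14, 3.14, 3.14].

## Interface

Orientations are given as a rotation vector (axis times angle).
In Python, from cell import arm, get_image, camera_info gives the robot as it stands.
- The arm moves only by the tool carry_out, never from a script. Its argument "steps" is one flat list of numbers, 5 for each row, row after row: the opening, from 0 (shut) to 1 (fully open), then the shift along the world's x, y, z in units of 0.1 m (1.0 is 0.1 m), then the turn about the world's z in units of 45 degrees (1.0 is 45 degrees). In form: [hand, dx, dy, dz, spin, hand, dx, dy, dz, spin, ...]. A call has 1 to 12 rows; each row is the pose to reach, as a shift and turn from the pose commanded when the call began; what a row does not reach only later rows make up. A row lasts 1/10 s, in which the tool goes at most 50 mm and 8.59 degrees, less where a joint would pass 70% of its speed; a pose out of reach is approached as far as the arm can. A call with a number of a shift or a turn outside -1 to 1 is refused whole. A call with a gripper value outside its range is refused whole. The fingers move at their own pace and stop on an object; "grip_force" is the grip in N (left out, the last holds). Time passes only in rows, so rows that repeat a pose let the fingers close. It gives the time, the measured TCP pose, the force and the opening at its end, in the units of the state.
- arm.observe(): the state, without advancing time (a new reading comes with each control period).
- get_image(name): name is "scene" or "top" or "wrist"; returns (picture, depth): 384x512x3 uint8, red, green, blue; 384x512 float32, m along the optical axis (not along the pixel's ray), 0 where there is no reading.
- camera_info(name): a dict with "fovy" (degrees; the focal length in pixels is half the picture's height over the tangent of half this angle, whatever the lens; pixels are square), "cx", "cy" (the principal point, pixels), "R" (3x3) and "t" (3): a world point X has camera coordinates R X + t; the wrist camera has in their place "tool_from_camera" (4x4, takes a point from camera to tool coordinates, whose origin is the TCP and whose axes are the tool frame's). Camera axes: x right, y down, z forward; pixel columns grow to the right and rows downward; lengths in m; the calibration is good to about 2 mm. A picture is of the moment at which its call begins: read the wrist's pose just before it. camera_info takes no time and is no camera call.
- arm.sign_off(): hands the job in, once; it reports no verdict.
The state is a dict: "clock": time; "joints": joint angles; "dq": joint speeds; "joint_efforts": joint torques, N m; "position": TCP position; "ee_rot": TCP orientation; "force": force on the tool from outside, world axes, zero at the start; "ft_torque": the same for the moment, N m; "width": opening from 0.0 (shut) to 1.0 (fully open).
Only numpy, scipy, OpenCV 4.12 (cv2) and the standard library are available. Lean on these libraries where they do the work, as an engineer would, in place of code of your own. Each camera call takes 0.05 s, during which the arm holds its last target. There are 200 camera calls.

## Working session

There is one attempt and no reset: what is moved stays moved. The work goes in short steps, Python scripts to look and compute and a tool call to move; the robot and the scene stay as the last step left them, time stands still between calls to the robot, and variables do not carry over. Pictures are saved under pics/ and viewed, about 8 in all and at most 12, crops included, and the job is handed in when it is done.

Besides the shell and the picture viewer there is one more tool, called after "Emit:" in YAML: its name, and indented under it one key for each argument. carry_out: Moves the arm, as the interface text tells. Shifts and turns lie within -1 to 1; 1 stands for 0.1 m of shift or 45 degrees of turn. Its arguments: {"type":"object","properties":{"steps":{"type":"array","items":{"type":"number"}},"grip_force":{"type":"number"}},"required":["steps"]}

```bash
mkdir -p pics; cat > h.py <<'E'
import numpy as np, cv2
from cell import arm, get_image, camera_info
from scipy.spatial.transform import Rotation as Ro
def grab(n,save=None):
    s=arm.observe(); im,d=get_image(n); c=camera_info(n)
    f=im.shape[0]/2/np.tan(np.radians(c['fovy'])/2)
    if n=='wrist':
        T=np.eye(4);T[:3,:3]=Ro.from_rotvec(s['ee_rot']).as_matrix();T[:3,3]=s['position']
        W=T@np.array(c['tool_from_camera'])
    else:
        W=np.eye(4);R=np.array(c['R']);W[:3,:3]=R.T;W[:3,3]=-R.T@np.array(c['t'])
    if save: cv2.imwrite('pics/'+save,im[:,:,::-1])
    return dict(im=im,d=d,f=f,c=(c['cx'],c['cy']),W=W,s=s)
def ray(v,uv,z):
    r=v['W'][:3,:3]@np.array([(uv[0]-v['c'][0])/v['f'],(uv[1]-v['c'][1])/v['f'],1]);o=v['W'][:3,3]
    return o+r*(z-o[2])/r[2]
def pts(v):
    h,w=v['d'].shape;u,q=np.meshgrid(np.arange(w),np.arange(h))
    P=np.stack([(u-v['c'][0])/v['f']*v['d'],(q-v['c'][1])/v['f']*v['d'],v['d']],-1)
    return P@v['W'][:3,:3].T+v['W'][:3,3]
E
python3 - <<'E'
from h import *
a=grab('scene');b=grab('top')
cv2.imwrite('pics/a.png',cv2.resize(np.vstack([a['im'],b['im']])[:,:,::-1],(400,600)) )
cv2.imwrite('pics/top.png',cv2.resize(b['im'][:,:,::-1],(800,600)))
cv2.imwrite('pics/scene.png',cv2.resize(a['im'][:,:,::-1],(800,600)))
print(b['W'],b['f'],b['c'],b['s'])
E
```

```text
[[-0.0274062  -0.98459999  0.17266081  0.37683406]
 [-0.9995158   0.02444563 -0.01925023  0.03602856]
 [ 0.01473298 -0.17310479 -0.98479321  0.96438238]
 [ 0.          0.          0.          1.        ]] 356.20675759989405 (259.4835522953977, 192.32890621529626) {'clock': 0.05, 'joints': array([-1.24961367,  0.43520243,  0.02494932,  1.57408665, -0.01160033,
        1.13401125, -0.07509962]), 'dq': array([ 0.00157058, -0.00110182,  0.00077951, -0.00085372,  0.00083318,
       -0.0002734 , -0.00056545]), 'joint_efforts': array([ 3.10056115e-03, -6.69767189e+01,  9.88803059e-01, -3.15496802e+01,
       -6.09177025e-02,  3.73713719e-02,  1.17345476e-05]), 'position': array([0.25683621, 0.56922804, 0.22596151]), 'ee_rot': array([-1.54666877,  0.33265286, -0.33233794]), 'force': array([-0.06663253, -0.64754381, -0.16083996]), 'ft_torque': array([-0.02765489,  0.02884092,  0.02193687]), 'width': 0.9977805332124552}
```

View pics/top.png

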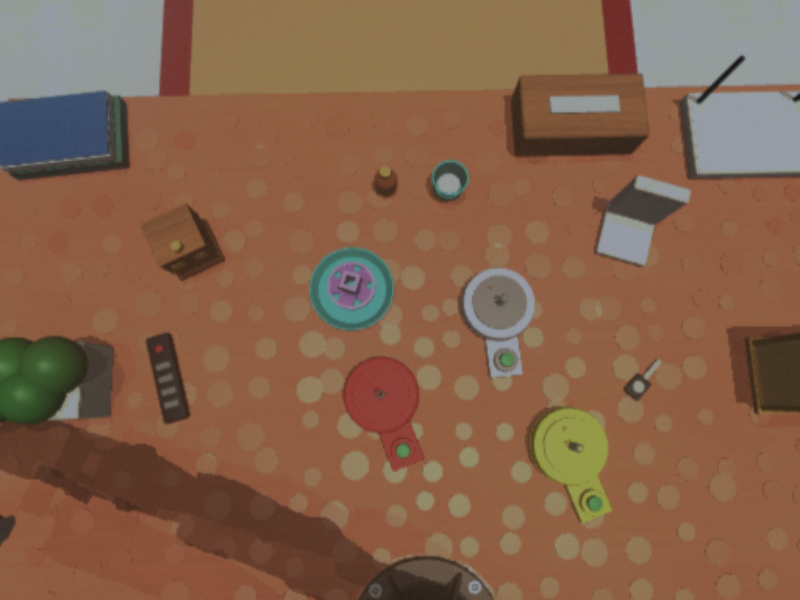

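View pics/scene.png

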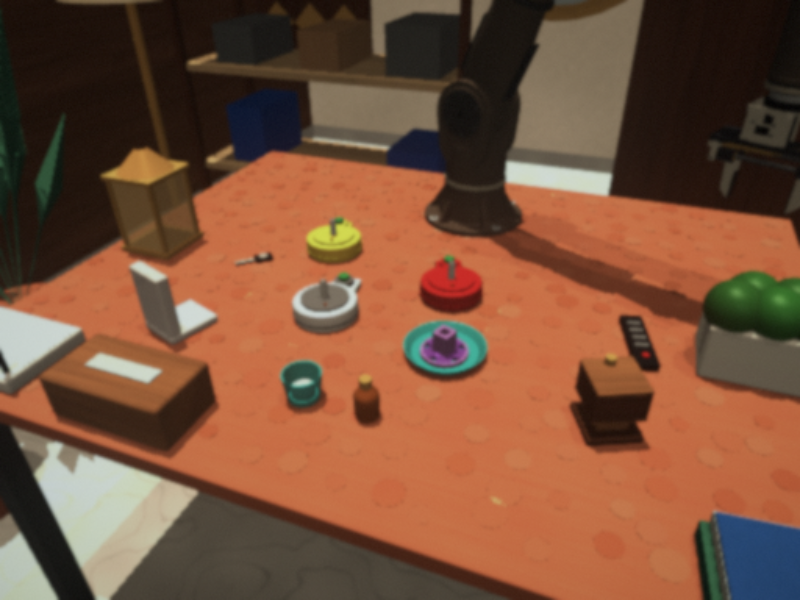

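The top view shows these candidates, in pixels of the 800-wide picture:
- **Refill:** the only violet one is at (351,286), in the turquoise dish at (352,289). The tealight cup at (449,180) is the same turquoise.
- **Diffuser:** the white one is at (499,303), with its button at (506,360). The red look-alike is at (381,395) with its button at (403,451), and the yellow one is at (571,447) with its button at (594,503).

I choose the violet refill in the dish and the white diffuser.

```bash
cat > m1.py <<'E'
from h import *
b=grab('top');P=pts(b);hsv=cv2.cvtColor(b['im'],cv2.COLOR_RGB2HSV)
def box(m,x0,y0,x1,y1):
    k=np.zeros(m.shape,bool);s=1/1.5625;k[int(y0*s):int(y1*s),int(x0*s):int(x1*s)]=1;return m&k
H,S,V=cv2.split(hsv)
vi=box((H>135)&(H<172)&(S>50),310,245,395,330)
q=P[vi];print('violet n',vi.sum(),q.mean(0),'z pct',np.percentile(q[:,2],[5,50,95]))
t=P[vi&(P[...,2]>.042)];print('neck top n',len(t),t.mean(0) if len(t) else '', cv2.minAreaRect((t[:,:2]*1000).astype(np.float32)) if len(t)>5 else '')
fl=q[q[:,2]<.03];print('flange circ',cv2.minEnclosingCircle((fl[:,:2]*1000).astype(np.float32)))
wh=box((S<70)&(V>110),455,260,545,345)
def fit(m,z):
    c=max(cv2.findContours(m.astype(np.uint8),0,1)[0],key=cv2.contourArea)
    w=np.array([ray(b,p[0],z)[:2] for p in c]);e=cv2.fitEllipse((w*1000).astype(np.float32));print('fit',e);return e
e=fit(wh,.038)
gr=box((H>38)&(H<85)&(S>70),485,340,530,385)
g=fit(gr,.036); 
d=np.array(e[0])-np.array(g[0]);print('dist',np.hypot(*d),'azim',np.degrees(np.arctan2(d[1],d[0])))
print('hub depth z',np.nanmedian(P[int(310/1.5625),int(480/1.5625)]),P[int(315/1.5625),int(485/1.5625)], arm.grip_point_offset)
print(Ro.from_rotvec(b['s']['ee_rot']).as_matrix())
x,y=int(300/1.5625),int(240/1.5625)
crop=np.hstack([b['im'][y:y+62,x:x+62],b['im'][int(260/1.5625):int(260/1.5625)+62,int(455/1.5625):int(455/1.5625)+62]])
cv2.imwrite('pics/crop.png',cv2.resize(crop[:,:,::-1],None,fx=6,fy=6,interpolation=cv2.INTER_CUBIC))
E
python3 m1.py
```

```text
violet n 396 [0.57177836 0.11192318 0.02257285] z pct [0.01005891 0.01291551 0.05028866]
neck top n 48 [0.57151175 0.11097559 0.0880656 ] ((482.41070556640625, 85.14688110351562), (229.93714904785156, 36.947021484375), 15.821218490600586)
flange circ ((574.2464599609375, 113.3194580078125), 39.367855072021484)
fit ((530.4274291992188, -140.22386169433594), (117.74479675292969, 127.84678649902344), 95.68233489990234)
fit ((436.92559814453125, -147.20826721191406), (18.95732307434082, 21.565027236938477), 170.60556030273438)
dist 93.76232895472093 azim 4.27194990185633
hub depth z 0.04171739992339063 [ 0.51242786 -0.11417104  0.04025084] 0.0188
[[ 9.11505177e-01 -4.48343105e-04  4.11288356e-01]
 [-4.11288575e-01 -1.34559322e-03  9.11504195e-01]
 [ 1.44760204e-04 -9.99998994e-01 -1.41091359e-03]]
```

View pics/crop.png

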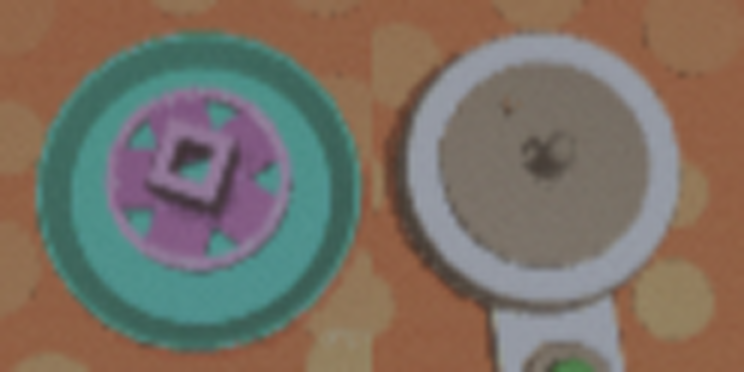

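The crop shows the violet flange with five windows and a square neck rotated about 17° in the picture. The white diffuser has its orange pin at crop (508,107) and its shaft at about (545,155). The choice of refill and diffuser is confirmed, so I'm setting out.

Emit:
carry_out:
  steps: [1,0,-0.5,0,0,1,0,-1,0,0,1,0.3,-1,0,0]
  grip_force: 15

```text
clock: 0.45
position: [0.2824, 0.4603, 0.2239]
ee_rot: [-1.557, 0.335, -0.329]
force: [-0.3, 0.7, 0.5]
width: 1.001
```

Emit:
carry_out:
  steps: [0.7,0.3,-0.5,0,0,0.7,0.6,-1,0,0,0.7,0.8,-1,0,0]

```text
clock: 0.75
position: [0.3679, 0.3651, 0.2267]
ee_rot: [-1.547, 0.335, -0.335]
force: [-0.3, 1.2, 0.8]
width: 0.789
```

Emit:
carry_out:
  steps: [0.7,0.3,-0.5,0,0,0.7,0.6,-1,0,0,0.7,0.8,-1,0,0]

```text
clock: 1.05
position: [0.4479, 0.2647, 0.2268]
ee_rot: [-1.546, 0.336, -0.336]
force: [0.1, 0.2, 0.7]
width: 0.704
```

Emit:
carry_out:
  steps: [0.7,0.4,-0.5,0,0,0.7,0.7,-1,0,0,0.7,1,-1,0,0,0.7,1,-1,0,0,0.7,1,-1,0,0]

```text
clock: 1.55
position: [0.5475, 0.1688, 0.2262]
ee_rot: [-1.545, 0.335, -0.334]
force: [0.1, 0.3, 0.2]
width: 0.7
```

```bash
python3 - <<'E'
from h import *
v=grab('wrist','w1.png');P=pts(v);print(v['s']['position'],v['s']['clock'])
H,S,V=cv2.split(cv2.cvtColor(v['im'],cv2.COLOR_RGB2HSV))
vi=(H>135)&(H<172)&(S>50);q=P[vi];print(vi.sum(),np.percentile(q[:,2],[5,50,95]))
t=P[vi&(P[...,2]>.047)&(P[...,2]<.06)];print(len(t),t.mean(0),cv2.minAreaRect((t[:,:2]*1000).astype(np.float32)))
E
```

```text
[0.54748838 0.16877689 0.22619643] 1.55
2645 [0.01296081 0.01469921 0.33231443]
203 [0.57174051 0.11848527 0.05186929] ((574.8678588867188, 112.86743927001953), (30.144323348999023, 30.438308715820312), 69.93450927734375)
```

View pics/w1.png

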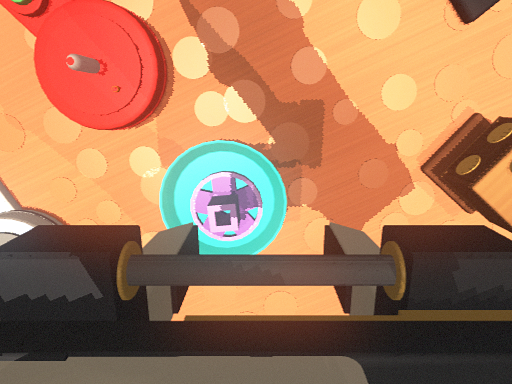

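The wrist view shows the refill in the dish, with its neck at about (224,215). The red look-alike is at (95,65) and the mabkhara is at right (470,165). By depth the neck top is 30.1 x 30.4 mm at z 0.052, centred at (0.5749, 0.1129), which matches what it must be.

```bash
python3 - <<'E'
from h import *
v=grab('wrist');M=Ro.from_rotvec(v['s']['ee_rot']).as_matrix();print('jaw az',np.degrees(np.arctan2(M[1,2],M[0,2])))
H,S,V=cv2.split(cv2.cvtColor(v['im'],cv2.COLOR_RGB2HSV));c=np.array([.5749,.1129])
cy=(H>75)&(H<105)&(S>60)
A=[]
for y,x in zip(*np.where(cy)):
    p=ray(v,(x,y),.014)[:2]-c
    if 22<1000*np.hypot(*p)<36: A.append(np.degrees(np.arctan2(p[1],p[0])))
A=np.array(A);print(len(A),np.histogram(A,bins=np.arange(-180,181,12))[0])
ph=np.degrees(np.angle(np.exp(1j*np.radians(A*5)).mean()))/5;print('window phase mod72',ph%72, abs(np.exp(1j*np.radians(A*5)).mean()))
b=grab('top');H,S,V=cv2.split(cv2.cvtColor(b['im'],cv2.COLOR_RGB2HSV))
e=np.array([.5304,-.1402])
print('TCP now',v['s']['position'],'pin approx:')
x=int(455/1.5625)+(508-372)/6;y=int(260/1.5625)+107/6
p=ray(b,(x,y),.048)[:2]-e;print(np.hypot(*p)*1000,np.degrees(np.arctan2(p[1],p[0])))
E
```

```text
jaw az 65.70676203603516
298 [20 42  4  0  0  0 16 41  8  0  0  0 10 19  6  0  0  0 10 44  8  0  0  0
 15 46  9  0  0  0]
window phase mod72 52.71162503392963 0.8815083499447304
TCP now [0.5465846  0.16990614 0.22623009] pin approx:
30.348980172460216 30.177319861687792
```

Emit:
carry_out:
  steps: [0.7,0.2,-0.5,-0.3,0.1,0.7,0.27,-0.56,-0.7,0.1,0.7,0.27,-0.56,-1,0.1,0.7,0.27,-0.56,-1,0.1]

```text
clock: 2.1
position: [0.5706, 0.1137, 0.1231]
ee_rot: [-1.557, 0.276, -0.265]
force: [-0.3, 0.5, 0.1]
width: 0.701
```

Emit:
carry_out:
  steps: [0.7,0.04,-0.01,-0.3,0,0.7,0.04,-0.01,-0.6,0,0.7,0.04,-0.01,-0.8,0,0.7,0.04,-0.01,-0.8,0]

```text
clock: 2.5
position: [0.5765, 0.1142, 0.046]
ee_rot: [-1.554, 0.271, -0.267]
force: [-0.8, -0.8, 0.6]
width: 0.699
```

```bash
python3 - <<'E'
from h import *
s=arm.observe();M=Ro.from_rotvec(s['ee_rot']).as_matrix();print(s['position'],s['force'],'jaw az',np.degrees(np.arctan2(M[1,2],M[0,2])))
v=grab('wrist','w2.png')
E
```

```text
[0.57652259 0.11422089 0.04604338] [-0.83787734 -0.82059089  0.56241096] jaw az 70.3528656391819
```

View pics/w2.png

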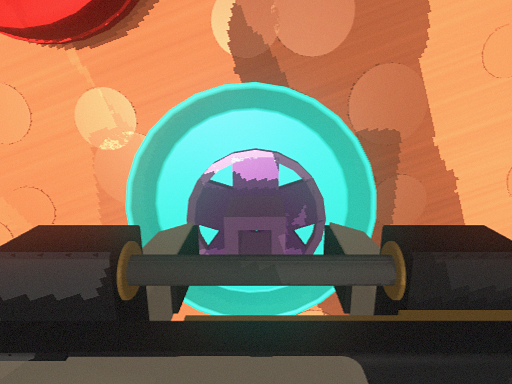

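The neck at about (257,238) is centred between the fingers (145–380) and square to them. I'm descending and gripping.

Emit:
carry_out:
  steps: [0.7,-0.01,-0.01,-0.15,0,0.7,-0.01,-0.01,-0.25,0,0.7,-0.01,-0.01,-0.25,0,0,-0.01,-0.01,-0.25,0,0,-0.01,-0.01,-0.25,0,0,-0.01,-0.01,-0.25,0,0,-0.01,-0.01,-0.25,0,0,-0.01,-0.01,-0.25,0,0,-0.01,-0.01,-0.25,0]
  grip_force: 15

```text
clock: 3.45
position: [0.5771, 0.1117, 0.022]
ee_rot: [-1.554, 0.271, -0.271]
force: [-0.5, -0.3, 3.2]
width: 0.328
```

Emit:
carry_out:
  steps: [0,0,0,0.2,0,0,0,0,0.6,0,0,0,0,1,0,0,0,0,1,0]

```text
clock: 3.85
position: [0.5803, 0.1122, 0.1269]
ee_rot: [-1.55, 0.265, -0.277]
force: [1.2, 1.0, 0.4]
width: 0.326
```

Emit:
carry_out:
  steps: [0,0,-0.3,0.3,0,0,0,-0.6,0.5,-0.1,0,0.1,-1,0.5,-0.3,0,0.1,-1,0.5,-0.3]

```text
clock: 4.25
position: [0.5879, 0.0046, 0.1723]
ee_rot: [-1.523, 0.463, -0.468]
force: [0.5, -0.3, -1.7]
width: 0.321
```

Emit:
carry_out:
  steps: [0,0.1,-0.4,0,-0.1,0,0.1,-0.8,0,-0.19,0,0.1,-1,0,-0.19,0,0.1,-1,0,-0.19]

```text
clock: 4.65
position: [0.5961, -0.0929, 0.171]
ee_rot: [-1.496, 0.576, -0.576]
force: [0.1, 0.5, -1.5]
width: 0.328
```

Emit:
carry_out:
  steps: [0,0,-0.3,0,0,0,0,-0.5,0,0,0,0,-0.5,0,0,0,0,-0.5,0,0,0,0,-0.5,0,0]

```text
clock: 5.15
position: [0.5971, -0.1363, 0.1713]
ee_rot: [-1.494, 0.57, -0.569]
force: [-0.6, 0.2, -1.2]
width: 0.327
```

```bash
python3 - <<'E'
from h import *
v=grab('wrist','w3.png');np.savez('w3.npz',d=v['d'],W=v['W'],im=v['im']);s=v['s'];M=Ro.from_rotvec(s['ee_rot']).as_matrix();print(s['position'],s['force'],'jaw az',np.degrees(np.arctan2(M[1,2],M[0,2])))
P=pts(v)
for n,lo,hi in (('white/body',.035,.0395),('hub',.0405,.0445),('shaft',.07,.086)):
    m=(P[...,2]>lo)&(P[...,2]<hi)&(abs(P[...,0]-.53)<.075)&(abs(P[...,1]+.14)<.075);q=P[m]
    if len(q)>4:print(n,len(q),q.mean(0),q.min(0),q.max(0),cv2.minEnclosingCircle((q[:,:2]*1000).astype(np.float32)))
E
```

```text
[ 0.59713974 -0.13627028  0.17126731] [-0.57154893  0.20182295 -1.15074817] jaw az 48.28759744987759
white/body 4909 [ 0.51963255 -0.13131986  0.03779124] [ 0.47358214 -0.19996088  0.03500063] [ 0.58833346 -0.07859695  0.03949208] ((533.8494873046875, -139.11349487304688), 61.01398849487305)
hub 7871 [ 0.52916722 -0.13752479  0.04211784] [ 0.48838933 -0.18518206  0.04050061] [ 0.57791794 -0.09353573  0.04447793] ((533.876953125, -139.41014099121094), 45.97014236450195)
shaft 213 [ 0.5341103  -0.13787604  0.07824071] [ 0.52698567 -0.1462917   0.07049873] [ 0.54057942 -0.13241041  0.08286748] ((533.8714599609375, -139.2667999267578), 7.02529764175415)
```

View pics/w3.png

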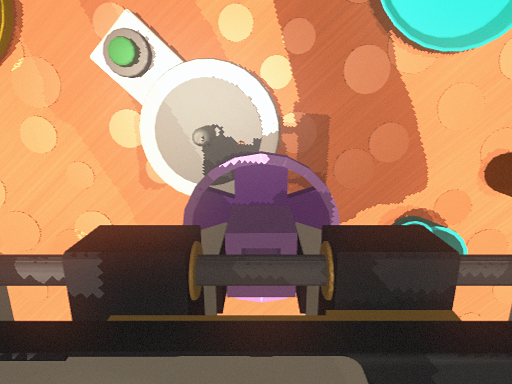

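The wrist view shows the diffuser's shaft at (202,135) and the hub, with the button at (122,50) and the refill held square. The measured circle radii are 61.0, 46.0 and 7.0 mm, which match the sizes given. The pin is hidden behind the refill. Next I measure the refill's centre with the same camera.

```bash
python3 - <<'E'
from h import *
from scipy.optimize import least_squares
z=np.load('w3.npz');c=camera_info('wrist');f=384/2/np.tan(np.radians(c['fovy'])/2)
v=dict(im=z['im'],d=z['d'],W=z['W'],f=f,c=(c['cx'],c['cy']));P=pts(v)
H,S,V=cv2.split(cv2.cvtColor(v['im'],cv2.COLOR_RGB2HSV));vi=(H>125)&(H<175)&(S>40)
q=P[vi&(abs(P[...,0]-.597)<.06)&(abs(P[...,1]+.136)<.06)]
print(np.histogram(q[:,2],bins=np.arange(.14,.22,.005)))
fl=vi&(P[...,2]>.155)&(P[...,2]<.170)
q=P[fl];print('flange top z',np.median(q[:,2]))
a=np.degrees(np.arctan2(q[:,1]+.1363,q[:,0]-.5971));r=np.hypot(q[:,1]+.1363,q[:,0]-.5971)
E=[]
for k in np.arange(-180,180,3):
    m=(a>=k)&(a<k+3)
    if m.sum()>2:
        i=np.argmax(r[m])
        if r[m][i]>.034:E.append(q[m][i])
E=np.array(E);o=least_squares(lambda p:np.hypot(E[:,0]-p[0],E[:,1]-p[1])-.0418,[.597,-.136],loss='soft_l1',f_scale=.0005)
print(len(E),o.x,np.std(o.fun))
n=P[vi&(P[...,2]>.196)&(P[...,2]<.206)];print(len(n));
if len(n)>10:print(n.mean(0),cv2.minAreaRect((n[:,:2]*1000).astype(np.float32)))
E
```

```text
(array([   0,    0,    4,  223, 6635,  326,  261,  232,  226,  265,  299,
        337, 2126,    5,    1]), array([0.14 , 0.145, 0.15 , 0.155, 0.16 , 0.165, 0.17 , 0.175, 0.18 ,
       0.185, 0.19 , 0.195, 0.2  , 0.205, 0.21 , 0.215]))
flange top z 0.16339658979217864
72 [ 0.59565659 -0.1331378 ] 0.0003664185832563494
2398
[ 0.59276549 -0.13053582  0.20101596] ((595.7761840820312, -133.2068328857422), (33.70072937011719, 30.908313751220703), 48.545677185058594)
```

Emit:
carry_out:
  steps: [0,-0.3,-0.03,0,0,0,-0.5,-0.05,0,0,0,-0.62,-0.06,0,0,0,-0.62,-0.06,-0.3,0,0,-0.62,-0.06,-0.6,0,0,-0.62,-0.06,-0.6,0,0,-0.62,-0.06,-0.6,0,0,-0.62,-0.06,-0.6,0]

```text
clock: 6.0
position: [0.5362, -0.1443, 0.1131]
ee_rot: [-1.494, 0.569, -0.572]
force: [-0.3, 0.2, -0.8]
width: 0.326
```

```bash
python3 - <<'E'
from h import *
for k in range(4):
    v=grab('wrist');s=v['s'];M=Ro.from_rotvec(s['ee_rot']).as_matrix();print(s['position'],s['force'],s['width'],np.degrees(np.arctan2(M[1,2],M[0,2])))
b=grab('top');x,y=int(430/1.5625),int(230/1.5625)
cv2.imwrite('pics/w4.png',np.vstack([v['im'],cv2.resize(b['im'][y:y+105,x:x+140],(512,384))])[:,:,::-1][:, :][::1][:768])
P=pts(v)
for n,lo,hi in (('white',.035,.0395),('hub',.0405,.0445)):
    m=(P[...,2]>lo)&(P[...,2]<hi)&(abs(P[...,0]-.534)<.075)&(abs(P[...,1]+.139)<.075);q=P[m]
    print(n,len(q),q.min(0),q.max(0))
E
```

```text
[ 0.53624897 -0.14430691  0.11314496] [-0.32554459  0.16919821 -0.83576559] 0.32571965297911937 48.18787441734211
[ 0.53626999 -0.14438958  0.11320594] [-0.3084805   0.01029696  0.23805652] 0.32569534699839864 48.18013208416132
[ 0.53616071 -0.14441116  0.11315461] [ 0.38370765  1.31390529 -0.84254907] 0.328222152811566 48.17552612527694
[ 0.53593832 -0.14439708  0.11295627] [ 0.15816278 -0.05002927 -1.03489286] 0.32812343954644657 48.170667410068425
white 4990 [ 0.4731499  -0.19103735  0.03500997] [ 0.58560756 -0.07857518  0.03949981]
hub 2797 [ 0.48797963 -0.16343185  0.04050395] [ 0.55708891 -0.09346847  0.04447716]
```

```bash
cat > m2.py <<'E'
from h import *
from scipy.optimize import least_squares
def circ(q,c0,R,rmin):
    a=np.degrees(np.arctan2(q[:,1]-c0[1],q[:,0]-c0[0]));r=np.hypot(q[:,1]-c0[1],q[:,0]-c0[0]);E=[]
    for k in np.arange(-180,180,3):
        m=(a>=k)&(a<k+3)
        if m.sum()>2:
            i=np.argmax(r[m])
            if r[m][i]>rmin:E.append(q[m][i])
    E=np.array(E);o=least_squares(lambda p:np.hypot(E[:,0]-p[0],E[:,1]-p[1])-p[2],[*c0,R],loss='soft_l1',f_scale=.0005)
    o2=least_squares(lambda p:np.hypot(E[:,0]-p[0],E[:,1]-p[1])-R,c0,loss='soft_l1',f_scale=.0005)
    return len(E),o.x,o2.x,np.std(o2.fun)
v=grab('wrist');P=pts(v);t=v['s']['position']
near=lambda c,w:(abs(P[...,0]-c[0])<w)&(abs(P[...,1]-c[1])<w)
H,S,V=cv2.split(cv2.cvtColor(v['im'],cv2.COLOR_RGB2HSV));vi=(H>125)&(H<175)&(S>40)
D=(.534,-.1394)
print('tcp',t)
print('body',circ(P[(P[...,2]>.035)&(P[...,2]<.0395)&near(D,.07)],D,.0615,.055))
print('hub',circ(P[(P[...,2]>.0405)&(P[...,2]<.044)&near(D,.05)],D,.0458,.043))
zf=t[2]-.0159+.008
c=circ(P[vi&(abs(P[...,2]-zf)<.005)&near(t,.06)],(t[0]-.0015,t[1]+.003),.0418,.036);print('flange',c)
n=P[vi&(abs(P[...,2]-zf-.038)<.004)&near(t,.03)];
print('neck',cv2.minAreaRect((n[:,:2]*1000).astype(np.float32)))
E
python3 m2.py
```

```text
tcp [ 0.53555424 -0.14437936  0.11253192]
body (70, array([ 0.53360113, -0.13908126,  0.06043067]), array([ 0.53453438, -0.14002718]), np.float64(0.0005825027867719841))
hub (51, array([ 0.53386534, -0.13933984,  0.04578161]), array([ 0.53388221, -0.13935574]), np.float64(0.0001446554837526018))
flange (73, array([ 0.53409316, -0.14138968,  0.04208465]), array([ 0.53393977, -0.14125604]), np.float64(0.00035822580314666267))
neck ((533.91552734375, -141.26219177246094), (33.61811828613281, 31.420391082763672), 47.37329864501953)
```

Emit:
carry_out:
  steps: [0,0,0.02,0,0,0,0,0.02,-0.05,0,0,0,0.02,-0.1,0,0,0,0.02,-0.13,0,0,0,0.02,-0.15,0,0,0,0.02,-0.17,0,0,0,0.02,-0.18,0,0,0,0.02,-0.18,0]

```text
clock: 7.1
position: [0.535, -0.1423, 0.0936]
ee_rot: [-1.494, 0.571, -0.571]
force: [0.3, 0.3, -0.3]
width: 0.327
```

Emit:
carry_out:
  steps: [0,0,0,-0.02,0,0,0,0,-0.04,0,0,0,0,-0.06,0,0,0,0,-0.06,0]

```text
clock: 7.5
position: [0.5348, -0.1422, 0.0874]
ee_rot: [-1.494, 0.572, -0.571]
force: [0.2, 0.2, -0.8]
width: 0.326
```

Emit:
carry_out:
  steps: [0,0,0,-0.04,0,0,0,0,-0.08,0,0,0,0,-0.12,0,0,0,0,-0.16,0,0,0,0,-0.19,0,0,0,0,-0.19,0]

```text
clock: 8.1
position: [0.5347, -0.1422, 0.0682]
ee_rot: [-1.494, 0.572, -0.571]
force: [-0.6, 0.2, -2.1]
width: 0.33
```

```bash
python3 m2.py; python3 -c "
from h import *
v=grab('wrist','w5.png');b=grab('top');x,y=int(430/1.5625),int(230/1.5625)
cv2.imwrite('pics/w5.png',np.hstack([cv2.resize(v['im'],(480,360)),cv2.resize(b['im'][y:y+72,x:x+64],(320,360))])[:,:,::-1])"
```

```text
tcp [ 0.53472804 -0.14223082  0.06821422]
body (80, array([ 0.53365965, -0.13907325,  0.06051736]), array([ 0.53430808, -0.13968311]), np.float64(0.0006566335272693184))
hub (56, array([ 0.53378508, -0.13919913,  0.04572277]), array([ 0.5338506 , -0.13927159]), np.float64(0.00011880388039351569))
flange (72, array([ 0.53316514, -0.1392412 ,  0.04205432]), array([ 0.53303188, -0.13911613]), np.float64(0.0003162689271720067))
neck ((533.28271484375, -139.08111572265625), (33.77219772338867, 31.147563934326172), 47.721736907958984)
```

View pics/w5.png

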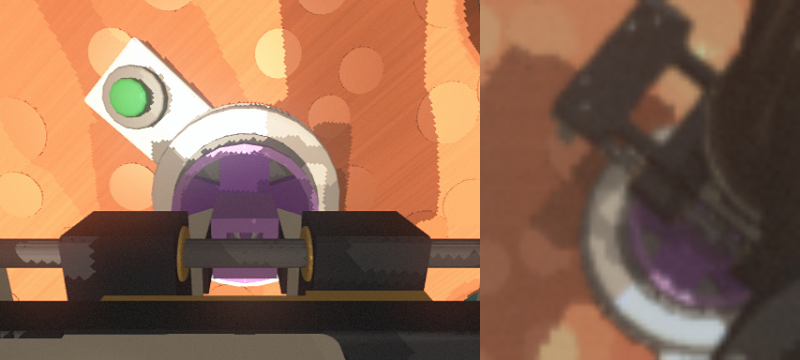

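The refill is threaded on the shaft, concentric with the hub (185,150 in the left picture). I'm lowering it gently towards the pin.

Emit:
carry_out:
  steps: [0,0.005,0,-0.02,0,0,0.005,0,-0.04,0,0,0.005,0,-0.05,0,0,0.005,0,-0.05,0]

```text
clock: 8.65
position: [0.5354, -0.1423, 0.0636]
ee_rot: [-1.494, 0.571, -0.571]
force: [-0.0, 0.6, -1.2]
width: 0.322
```

Emit:
carry_out:
  steps: [0,0,0,-0.005,0,0,0,0,-0.01,0,0,0,0,-0.01,0]

```text
clock: 8.95
position: [0.5355, -0.1423, 0.0627]
ee_rot: [-1.494, 0.571, -0.571]
force: [-0.2, 0.7, -0.9]
width: 0.323
```

Emit:
carry_out:
  steps: [0,0,0,-0.005,0,0,0,0,-0.01,0,0,0,0,-0.015,0,0,0,0,-0.015,0]

```text
clock: 9.35
position: [0.5355, -0.1423, 0.0612]
ee_rot: [-1.494, 0.571, -0.571]
force: [-0.1, -0.1, -1.1]
width: 0.327
```

Emit:
carry_out:
  steps: [0,0,0,-0.005,0,0,0,0,-0.01,0,0,0,0,-0.01,0]

```text
clock: 9.65
position: [0.5355, -0.1423, 0.0602]
ee_rot: [-1.494, 0.571, -0.571]
force: [0.3, -0.1, -1.0]
width: 0.327
```

Emit:
carry_out:
  steps: [0,0,0,-0.005,0,0,0,0,-0.01,0,0,0,0,-0.015,0,0,0,0,-0.015,0]

```text
clock: 10.05
position: [0.5355, -0.1423, 0.0587]
ee_rot: [-1.494, 0.571, -0.571]
force: [0.5, 0.4, -1.2]
width: 0.324
```

Emit:
carry_out:
  steps: [0,0,0,-0.005,0,0,0,0,-0.01,0,0,0,0,-0.01,0]

```text
clock: 10.35
position: [0.5356, -0.1423, 0.0579]
ee_rot: [-1.494, 0.571, -0.571]
force: [-0.8, 0.3, 1.9]
width: 0.327
```

```bash
python3 m2.py; python3 - <<'E'
from h import *
v=grab('wrist');P=pts(v);H,S,V=cv2.split(cv2.cvtColor(v['im'],cv2.COLOR_RGB2HSV));vi=(H>125)&(H<175)&(S>40)
q=P[vi&(np.hypot(P[...,0]-.534,P[...,1]+.139)<.04)];h,e=np.histogram(q[:,2],bins=np.arange(.036,.1,.003));print(h,np.median(q[(q[:,2]<.065)][:,2]),v['s']['force'])
E
```

```text
tcp [ 0.53556533 -0.14231506  0.05791374]
body (78, array([ 0.53363901, -0.13910145,  0.06055957]), array([ 0.53426018, -0.13963276]), np.float64(0.0006211447968596401))
hub (60, array([ 0.53364923, -0.13912   ,  0.04563218]), array([ 0.53380777, -0.13926301]), np.float64(0.00011913773349525589))
flange (72, array([ 0.53403132, -0.13944318,  0.04214242]), array([ 0.53382004, -0.13927902]), np.float64(0.0003441469288050427))
neck ((534.0897827148438, -139.35650634765625), (33.599918365478516, 31.08759117126465), 48.49774932861328)
[   0   10  111   90 5375  480  122  129  125  142  134  144  152  170
  192  191  241 2060    7    3    0] 0.050119213922026534 [-1.44324141 -0.09631036  2.55351814]
```

The flange top is at z 0.0501 (0.050 expected when home) and it is concentric to 0.1 mm, with about 3 N of contact. The pin found a window directly. I'm letting go and rising.

Emit:
carry_out:
  steps: [0.6,0,0,0,0,0.6,0,0,0,0,0.6,0,0,0,0,0.6,0,0,0,0,0.6,0,0,0,0,0.6,0,0,0,0]

```text
clock: 11.05
position: [0.5355, -0.1423, 0.0577]
ee_rot: [-1.494, 0.571, -0.571]
force: [-0.1, -0.3, 0.2]
width: 0.599
```

Emit:
carry_out:
  steps: [0.6,0,0,0.1,0,0.6,0,0,0.4,0,0.6,0,0,0.8,0,0,0,0,1,0,0,0,0,1,0,0,0,0,1,0,0,0,0,1,0]

```text
clock: 11.75
position: [0.5348, -0.142, 0.157]
ee_rot: [-1.495, 0.572, -0.57]
force: [-0.1, 0.2, -0.3]
width: 0.299
```

```bash
cat > m3.py <<'E'
from h import *
v=grab('wrist','w6.png');P=pts(v);H,S,V=cv2.split(cv2.cvtColor(v['im'],cv2.COLOR_RGB2HSV))
vi=(H>125)&(H<175)&(S>40)&(np.hypot(P[...,0]-.534,P[...,1]+.139)<.05)
q=P[vi];fl=q[q[:,2]<.06];n=q[q[:,2]>.08]
print('flange z',np.percentile(fl[:,2],[10,50,90]),cv2.minEnclosingCircle((fl[:,:2]*1000).astype(np.float32)))
A=np.c_[fl[:,:2],np.ones(len(fl))];print('tilt',np.linalg.lstsq(A,fl[:,2],rcond=None)[0])
if len(n)>10:print('neck',np.median(n[:,2]),cv2.minAreaRect((n[:,:2]*1000).astype(np.float32)))
g=(H>38)&(H<85)&(S>70)&(np.hypot(P[...,0]-.437,P[...,1]+.146)<.03)
q=P[g];print('button n',len(q),np.median(q[:,2]) if len(q) else 0);q=q[q[:,2]>.033] if len(q) else q
if len(q):print(cv2.minEnclosingCircle((q[:,:2]*1000).astype(np.float32)))
print(v['s']['position'],v['s']['force'],v['s']['width'])
E
python3 m3.py
```

```text
flange z [0.04885633 0.05003579 0.05101008] ((535.54150390625, -140.16387939453125), 44.06789016723633)
tilt [-0.00745391 -0.00020557  0.05375873]
neck 0.24676802650575871 ((527.4871826171875, -132.608642578125), (88.41859436035156, 49.185794830322266), 50.384788513183594)
button n 630 0.034882934833437074
((437.4105529785156, -147.13584899902344), 11.381793975830078)
[ 0.53483345 -0.14203812  0.1569623 ] [-0.1438825   0.16153626 -0.26516069] 0.2992414143819746
```

View pics/w6.png

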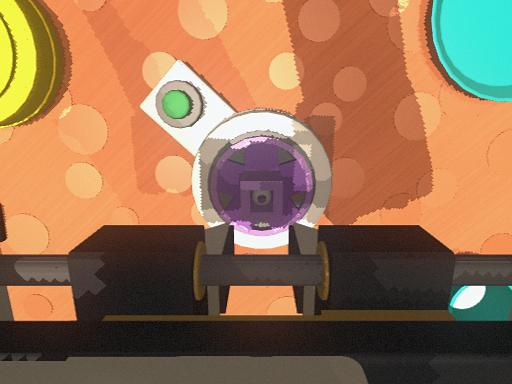

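The refill sits flat, free of the fingers, at (262,190) in the picture. The button is at (176,103). I'm checking its collar height before pressing.

```bash
python3 - <<'E'
from h import *
v=grab('wrist');P=pts(v);r=np.hypot(P[...,0]-.4374,P[...,1]+.1471)*1000
for a in range(0,30,2):
    q=P[(r>=a)&(r<a+2)&(P[...,2]<.1)];print(a,len(q),np.percentile(q[:,2],[10,50,90]).round(4))
E
```

```text
0 22 [0.0344 0.0352 0.0361]
2 53 [0.0342 0.0352 0.0364]
4 98 [0.0343 0.0352 0.0361]
6 137 [0.0341 0.035  0.0362]
8 177 [0.0341 0.0349 0.0359]
10 230 [0.0265 0.0336 0.0351]
12 179 [0.0252 0.0261 0.027 ]
14 274 [0.0251 0.026  0.0269]
16 302 [0.0252 0.0261 0.0269]
18 398 [0.0145 0.0251 0.0264]
20 210 [0.0132 0.0142 0.0151]
22 339 [0.0131 0.014  0.0149]
24 408 [0.0131 0.014  0.015 ]
26 429 [0.0127 0.0138 0.0148]
28 402 [0.0004 0.0136 0.0148]
```

Emit:
carry_out:
  steps: [0,-0.5,-0.03,0,0,0,-0.96,-0.07,0,0,0,-0.96,-0.07,-0.4,0,0,-0.96,-0.07,-0.8,0,0,-0.96,-0.07,-0.9,0,0,-0.96,-0.07,-0.9,0,0,-0.96,-0.07,-0.9,0]

```text
clock: 12.55
position: [0.4401, -0.1496, 0.0683]
ee_rot: [-1.494, 0.571, -0.571]
force: [-0.2, 0.3, 0.4]
width: 0.003
```

Emit:
carry_out:
  steps: [0,-0.01,0,-0.15,0,0,-0.01,0,-0.25,0,0,-0.01,0,-0.3,0,0,-0.01,0,-0.32,0,0,-0.01,0,-0.34,0,0,-0.01,0,-0.35,0,0,-0.01,0,-0.35,0]

```text
clock: 13.25
position: [0.4388, -0.1493, 0.033]
ee_rot: [-1.494, 0.571, -0.572]
force: [-0.9, -1.2, 1.9]
width: 0.006
```

Emit:
carry_out:
  steps: [0,0,0,-0.01,0,0,0,0,-0.015,0,0,0,0,-0.02,0,0,0,0,-0.025,0,0,0,0,-0.025,0,0,0,0,-0.025,0]

```text
clock: 13.85
position: [0.4387, -0.1493, 0.0303]
ee_rot: [-1.494, 0.571, -0.571]
force: [0.5, 0.5, 3.9]
width: 0.006
```

Emit:
carry_out:
  steps: [0,0,0,-0.005,0,0,0,0,-0.01,0,0,0,0,-0.01,0]

```text
clock: 14.15
position: [0.4389, -0.1493, 0.03]
ee_rot: [-1.494, 0.571, -0.572]
force: [-2.8, 1.9, 18.9]
width: 0.003
```

The button is at its stop: force jumped to 19 N while z stayed the same. I'm releasing it.

Emit:
carry_out:
  steps: [0,0,0,0.05,0,0,0,0,0.4,0,0,0,0,0.9,0,0,0,0,1,0,0,0,0,1,0]

```text
clock: 14.65
position: [0.4396, -0.1494, 0.1307]
ee_rot: [-1.493, 0.568, -0.574]
force: [0.1, 0.3, 0.2]
width: 0.004
```

Emit:
carry_out:
  steps: [0,0.5,0,0.2,0,0,1,0,0.3,0,0,1,0,0.3,0,0,1,0,0.3,0,0,1,0,0.3,0,0,1,0,0.3,0]

```text
clock: 15.25
position: [0.5366, -0.1494, 0.1581]
ee_rot: [-1.495, 0.574, -0.57]
force: [-0.2, -0.4, -0.2]
width: 0.004
```

```bash
python3 m3.py
```

```text
flange z [0.04890557 0.050039   0.05100483] ((535.5692749023438, -140.24147033691406), 44.107635498046875)
tilt [-0.01147221  0.00056391  0.05601925]
neck 0.24723026215319888 ((529.738037109375, -134.15350341796875), (92.59210205078125, 45.923316955566406), 53.77292251586914)
button n 626 0.034864918164068226
((437.4319763183594, -147.24530029296875), 11.349812507629395)
[ 0.53664995 -0.14941974  0.15812296] [-0.15227314 -0.37868641 -0.15938603] 0.004118436301483255
```

View pics/w6.png

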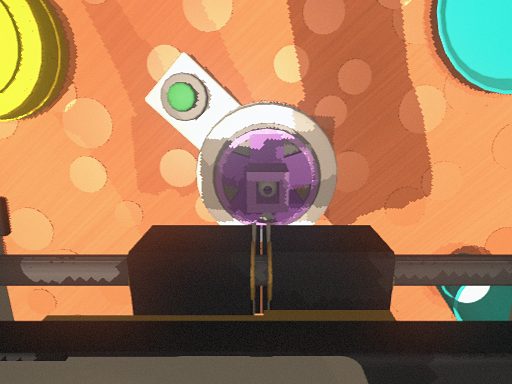

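The refill lies flat at (267,178), and the button at (181,96) is back at its original height. The arm is clear, so I'm handing in.

```bash
python3 -c "
from cell import arm
print(arm.sign_off())"
```

```text
the job is handed in; nothing more can be done
None
```

I fitted the violet refill on the white diffuser, let it go, pressed the green start button to its stop and released it. The job was handed in at about 15 s on the robot's clock; sign-off reports no verdict.

- **Fit:** I turned the refill about 22° before lowering it, and the pin went into a window on the first descent, with about 3 N of contact at the end.
- **Refill at the end:** the flange top measured 0.0500 m, where 0.050 m means fully home. The flange plane was within about 0.012 rad of level. It was within about 0.1 mm of the hub centre, measured just before I let go.
- **Button:** force rose from about 4 N to 19 N at the stop, under the 35 N limit. Afterwards its top measured 0.0349 m, the same as before the press.
- **Bystanders:** I did not re-measure where the bystanders or the dish ended up. No move came close to the bystanders, and the readings showed no unexpected force.
- **Disagreements:**
  - The move to above the shaft ended about 2 mm off in y from the commanded shift. The camera and the measured TCP agreed on that, so I corrected it before lowering.
  - The last script's "neck" figure is not valid, because it picked up gripper pixels.

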